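# Load the hot-wire cutter's power unit with the charged battery pack

## Task

Put the charged battery pack, the one with the green cap, upright and fully down into the empty bay of the foam cutter's power unit while its lever is still open. Then swing the locking lever with the red knob shut, across the top of the pack, and let go.

Things in the scene. Friction and masses are not known exactly. Their poses are not given: they have to be found in the camera images.
- pack_green_mid (a point): Centre (half-way up) of the charged battery pack: smooth upright block, 72 mm along x, 44 mm along y (the width to grip), 76 mm tall, about 0.33 kg, light grey, black side panels, its top 18 mm a GREEN cap. z up. Starts standing on the table, 38 mm below this point. Two packs of the same shape with orange and blue caps stand 10 to 25 cm away; they are not wanted.
- bay (a point): Centre of the bay's floor, 14 mm above the table: open pocket 88 mm along x, 60 along y, 18 deep, black floor, grey rim 154 x 104 mm. Fixed. z up; x points away from the robot within 0.25 rad. The pack goes in with its length along x, either way round. A steel post (22 mm thick) at x = +75 mm, y = 0 carries the lever. White control box, 60 mm high with dial, at y = +52 to +127 mm.
- lever (a joint): Angle of the steel locking lever, rad: 0 shut (a stop), arm lying along the bay's -x over the pack; grows as it opens, to 1.9, anticlockwise from above (1.57: along the bay's -y). Swings level about the post, arm 83 to 93 mm above the bay's floor: 7 mm over a seated pack, striking one not fully down. Moves easily (0.5 N at the knob), stays where left. Starts at 1.3 to 1.75.
- lever_knob (a point): Centre (half-way up) of the red round upright knob, 20 mm in diameter, 50 mm tall, standing on the lever arm's free end, 135 mm from the post's axis. This point is 118 mm above the bay's floor and 25 mm above the arm's top. x points from the knob to the post, z up. It can be pushed sideways with closed fingers or pinched from above; it moves in a level arc about the post.
Things that resemble listed ones, but are neither listed nor needed, are in the scene too. Leave any orange or turquoise look-alike of the part that bears bay alone.

How it is judged:
By the outcome, as a careful person would: the job done as asked, in the order asked, and still so for the second after the job is handed in, with the robot touching nothing.
It also fails if it takes over 51 s, if anything falls off the work surface, if the arm or the gripper's body presses on something with over 40 N, if the wrist force passes 120 N, or if a joint passes its speed limit or range.

## Robot

A 6-joint arm with a two-finger parallel gripper is mounted at the origin on the work surface. World frame = base frame: x ahead of the robot, y to its left, z up, the work surface at z = 0. Lengths are in m, angles in rad, forces in N, time in s.
With the tool pointing down it reaches from about 0.25 to 0.725 m from the base axis. Payload 4 kg.
Tool frame: the origin (TCP) lies midway between the tips of the shut fingers; the grasp point (between the pads) lies 19 mm behind it; z points along the fingers, x is the direction in which the jaws open and shut, and the axes are right-handed (so a half turn about z gives the same grasp; the last joint's range is limited). The gripper opens to 85 mm and grips with 20 to 120 N. Pads are 22 mm wide; open, the fingers measure 114 mm over their backs; the gripper's body (76 mm by 85 mm) begins 54 mm behind the grasp point. The pads swing forward as they close: fully open they stand 13 mm farther back than shut.
Start: joints at [-1.215, 0.241, 0.005, 1.335, 0, 1.571], TCP at [0.174, -0.469, 0.231] pointing down, gripper open.
Joint ranges: [-2.72, 2.72], [-1.05, 1.87], [-1.09, 1.28], [-1.99, 2.15], [-1.42, 1.44], [-3.14, 3.14]. Speed limits (rad/s): [2.79, 2.79, 3.14, 3.14, 3.14, 3.14].

## Interface

Orientations are given as a 3x3 rotation matrix whose columns are the frame's x, y, z axes.
In Python, from rig import ctrl, capture, workorder gives the robot as it stands. The module is installed in compiled form; this text tells all that it offers.
- The arm moves only by the tool servo_tool, never from a script. Its argument "steps" is a list that holds one entry, the list of rows, each a list of 7 numbers: the shift along the tool's x, y, z in cm, then the turn, a rotation vector about the tool's x, y, z in rad, then the closure in counts, from 0 (fully open) to 255 (shut). In form: [[[tx, ty, tz, wx, wy, wz, fingers], ...]]. A call has 1 to 5 rows; each row is the pose to reach, as a shift and turn from the pose measured when the call began, along the tool's axes at that moment; what a row does not reach only later rows make up. A row lasts 1/8 s, in which the tool goes at most 62.5 mm and 10.7 degrees, less where a joint would pass 70% of its speed; a pose out of reach is approached as far as the arm can. A call with a gripper value outside its range is refused whole. The fingers move at their own pace and stop on an object; the grip force is fixed at half the most. Time passes only in rows, so rows that repeat a pose let the fingers close. It gives the time, the measured TCP pose, the force and the opening at its end, in the units of the state.
- ctrl.read_state(): the state, without advancing time (a new reading comes with each control period).
- capture(name): name is "scene" or "top"; returns a dict with "image" (400x640x3 uint8, red, green, blue), "range_z" (400x640 float32, m along the optical axis (not along the pixel's ray), 0 where there is no reading), "fov_y" (degrees; the focal length in pixels is half the picture's height over the tangent of half this angle, whatever the lens; pixels are square), "cx", "cy" (the principal point, pixels), "origin" and "attitude" of the camera in the world. Camera axes: x right, y up, looking along -z (the intrinsics and any distortion apply to the point x, -y, -z); pixel columns grow to the right and rows downward; lengths in m; the calibration is good to about 2 mm. A picture is of the moment at which its call begins.
- workorder.job_done(): hands the job in, once; it reports no verdict.
The state is a dict: "time_s": time; "q": joint angles; "joint_velocities": joint speeds; "joint_torque": joint torques, N m; "eef_pos": TCP position; "ee_rot": TCP orientation; "wrist_force": force on the tool from outside, world axes, zero at the start; "ft_torque": the same for the moment, N m; "grip_width": finger opening in m.
Only numpy, scipy, OpenCV 4.12 (cv2) and the standard library are available. Lean on these libraries where they do the work, as an engineer would, in place of code of your own. Each camera call takes 0.05 s, during which the arm holds its last target.

## Working session

There is one attempt and no reset: what is moved stays moved. The work goes in short steps, Python scripts to look and compute and a tool call to move; the robot and the scene stay as the last step left them, time stands still between calls to the robot, and variables do not carry over. Pictures are saved under pics/ and viewed, and the job is handed in when it is done.

Besides the shell and the picture viewer there is one more tool, called after "Call:" as a command line: name --argument value ..., lists and objects as JSON in quotes. servo_tool: Moves the arm, as the interface text tells. Its arguments: {"type":"object","properties":{"steps":{"type":"array"}},"required":["steps"]}

```bash
mkdir -p pics; cat > h.py <<'E'
import numpy as np, cv2
from rig import ctrl, capture, workorder
def save(name,fn):
    c=capture(name); cv2.imwrite('pics/'+fn+'.png',c['image'][:,:,::-1]); np.savez('pics/'+fn+'.npz',**c); return c
def load(fn): return dict(np.load('pics/'+fn+'.npz',allow_pickle=True))
def cloud(c):
    h,w=c['range_z'].shape; f=h/2/np.tan(np.radians(float(c['fov_y']))/2)
    u,v=np.meshgrid(np.arange(w),np.arange(h)); d=c['range_z']
    p=np.stack([(u-c['cx'])/f*d,-(v-c['cy'])/f*d,-d],-1)
    return p@np.array(c['attitude']).T+np.array(c['origin'])
E
python3 - <<'E'
from h import *
for n in('scene','top'):
    c=save(n,n+'0'); print({k:(v if k not in('image','range_z') else v.shape) for k,v in c.items()})
print(ctrl.read_state())
E
```

```text
{'image': (400, 640, 3), 'range_z': (400, 640), 'fov_y': 46.99998364632369, 'cx': 317.0732809234254, 'cy': 200.7899440269897, 'origin': array([1.26609592, 0.88936771, 1.0072964 ]), 'attitude': array([[-0.70067765, -0.4283219 ,  0.57060598],
       [ 0.71318518, -0.44337482,  0.54294167],
       [ 0.02043852,  0.78737483,  0.61613566]])}
{'image': (400, 640, 3), 'range_z': (400, 640), 'fov_y': 42.29802911951275, 'cx': 321.6426417945507, 'cy': 199.43640809992905, 'origin': array([0.32133025, 0.10976934, 1.51124263]), 'attitude': array([[ 0.01475179,  0.99503449, -0.0984314 ],
       [-0.99983024,  0.01359236, -0.01243929],
       [-0.0110396 ,  0.09859819,  0.99506609]])}
{'time_s': 0.1, 'q': array([-1.21499760e+00,  2.41340697e-01,  3.87357935e-03,  1.33517363e+00,
        7.01583463e-08,  1.57080963e+00]), 'joint_velocities': array([ 1.31419905e-03, -2.26089385e-03,  2.34618857e-03,  1.93006268e-04,
       -6.95843602e-05, -1.66590389e-04]), 'joint_torque': array([ 1.22278761e-04, -3.73138118e+01,  2.53009772e+01,  1.08792353e-02,
        3.14926240e-05, -9.44232639e-07]), 'eef_pos': array([ 0.17397874, -0.46817066,  0.23050601]), 'ee_rot': array([[ 3.48326115e-01, -9.37373194e-01, -6.42417673e-04],
       [-9.37371600e-01, -3.48326707e-01,  1.72892494e-03],
       [-1.84441912e-03, -4.56246024e-08, -9.99998299e-01]]), 'wrist_force': array([-0.04165633, -0.17882023, -0.15387483]), 'ft_torque': array([-0.01177379, -0.02295178,  0.03369118]), 'grip_width': 0.08550150869016704}
```

View pics/scene0.png

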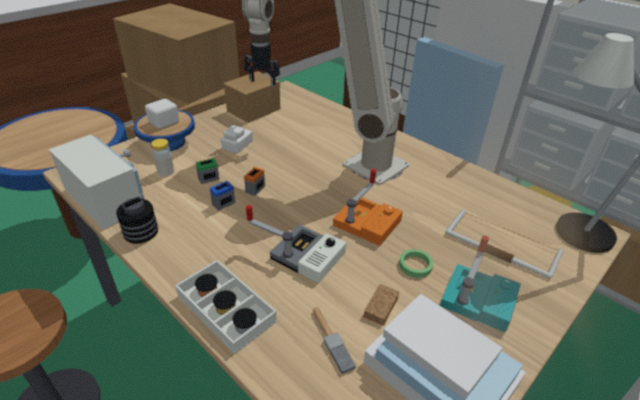

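View pics/top0.png

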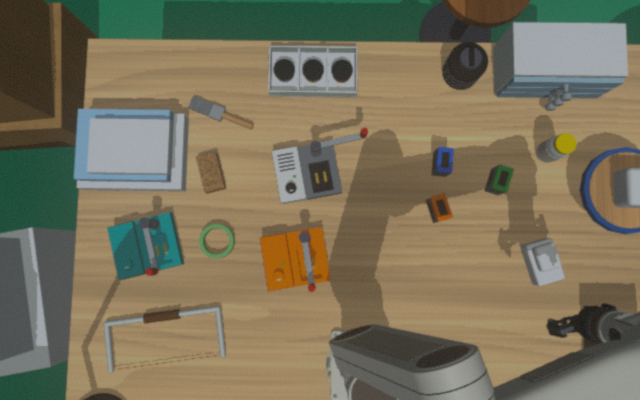

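Top view: real unit (grey, white box) at about (308,170), its lever knob at (364,132). Green pack at (501,179), blue at (444,160), orange at (440,207). The look-alikes are orange and turquoise. I'll enlarge it next.

```bash
python3 - <<'E'
from h import *
c=load('top0'); im=c['image'][:,:,::-1]
a=cv2.resize(im[115:215,265:380],None,fx=6,fy=6,interpolation=cv2.INTER_CUBIC)
b=cv2.resize(im[140:225,420:530],None,fx=6,fy=6,interpolation=cv2.INTER_CUBIC)
cv2.imwrite('pics/a.png',a);cv2.imwrite('pics/b.png',b)
s=load('scene0')['image'][:,:,::-1]
cv2.imwrite('pics/s.png',cv2.resize(s[140:290,180:360],None,fx=4,fy=4,interpolation=cv2.INTER_CUBIC))
for n in('top0','scene0'):
    c=load(n);P=cloud(c);hsv=cv2.cvtColor(c['image'],cv2.COLOR_RGB2HSV)
    x,y,z=P[...,0],P[...,1],P[...,2]; val=c['range_z']>0
    print(n,'table z',np.percentile(z[val&(abs(z)<.02)],[5,50,95]))
    near=val&(x>.25)&(x<.65)
    g=val&(abs(z-.076)<.02)&(hsv[...,0]>45)&(hsv[...,0]<80)&(hsv[...,1]>90)&(y<-.15)
    print('green',g.sum(),P[g].mean(0) if g.any() else 0,P[g].min(0),P[g].max(0))
    r=val&((hsv[...,0]<5)|(hsv[...,0]>173))&(hsv[...,1]>140)&(z>.09)&(z<.18)&(x>.3)
    print('red',r.sum(),P[r].mean(0) if r.any() else 0, P[r].min(0),P[r].max(0))
E
```

```text
top0 table z [-0.00439004  0.00122719  0.00803039]
green 283 [ 0.52899606 -0.37338558  0.07663581] [ 0.4936247  -0.40323959  0.06642545] [ 0.56686627 -0.34537102  0.08614296]
red 27 [0.63841502 0.01620839 0.15686085] [0.63048214 0.01092854 0.15028815] [0.64618343 0.02198459 0.16236604]
scene0 table z [-0.00439652  0.00014419  0.01392021]
green 171 [ 0.55939708 -0.357213    0.07222313] [ 0.50036779 -0.40446413  0.05641692] [ 0.90865214 -0.22385969  0.09518095]
red 71 [0.64560613 0.0222702  0.13997543] [0.63733216 0.0099502  0.11237932] [0.65103699 0.02984409 0.16013289]
```

View pics/a.png

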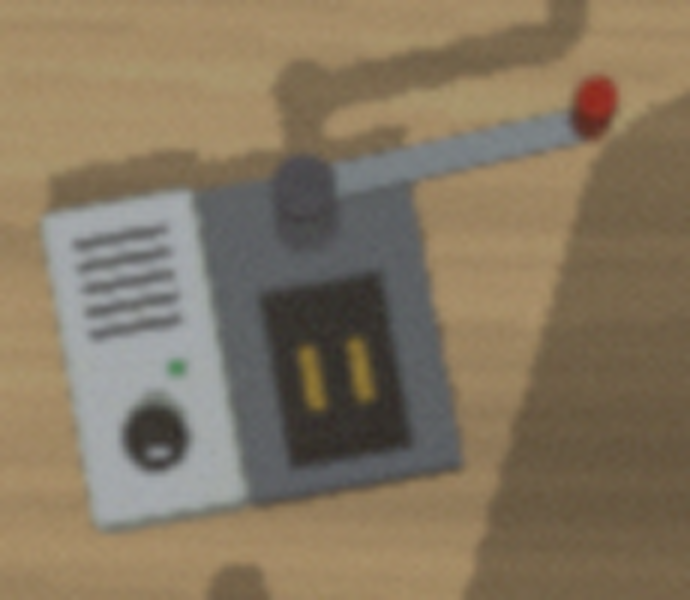

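View pics/b.png

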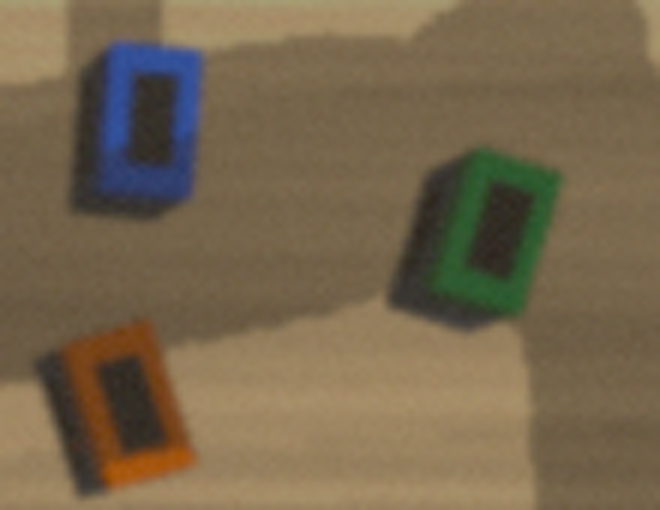

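View pics/s.png

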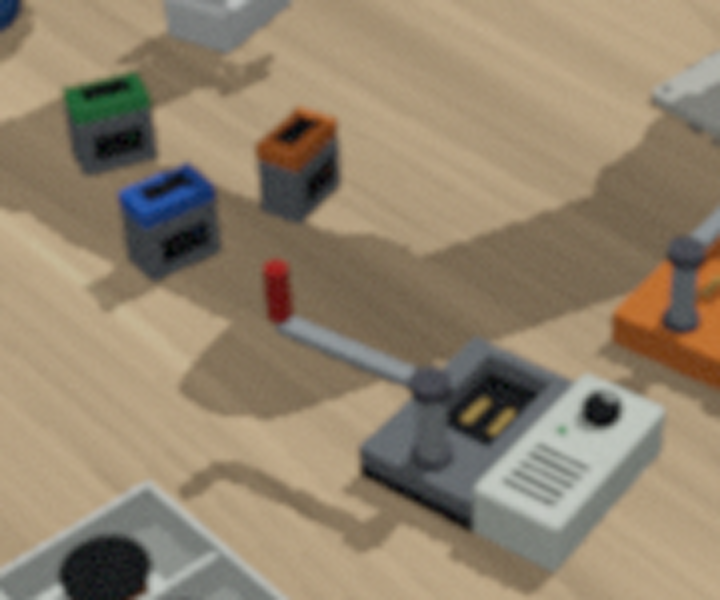

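```bash
cat >> h.py <<'E'
def ray(c,uv,z):
    h,w=c['range_z'].shape; f=h/2/np.tan(np.radians(float(c['fov_y']))/2)
    uv=np.atleast_2d(uv).astype(float)
    d=np.stack([(uv[:,0]-c['cx'])/f,-(uv[:,1]-c['cy'])/f,-np.ones(len(uv))],-1)@np.array(c['attitude']).T
    o=np.array(c['origin']); return o+d*((z-o[2])/d[:,2])[:,None]
def proj(c,p):
    h,w=c['range_z'].shape; f=h/2/np.tan(np.radians(float(c['fov_y']))/2)
    q=(np.atleast_2d(p)-np.array(c['origin']))@np.array(c['attitude'])
    return np.stack([c['cx']+f*q[:,0]/-q[:,2], c['cy']-f*q[:,1]/-q[:,2]],-1)
def crop(pts,o,s): return (np.array(pts)+.5)/s-.5+np.array(o)
E
python3 - <<'E'
from h import *
np.set_printoptions(precision=4,suppress=True)
t=load('top0');s=load('scene0')
def rect(n,c,p,z):
    P=ray(c,p,z); d=np.diff(np.vstack([P,P[:1]]),axis=0)[:,:2]
    print(n,'ctr',P.mean(0),'len',np.linalg.norm(d,axis=1),'ang',np.degrees(np.arctan2(d[:,1],d[:,0])))
    return P
rect('green top',t,crop([(480,148),(563,175),(517,317),(435,290)],(420,140),6),.076)
rect('pocket top',t,crop([(260,293),(380,272),(412,445),(290,467)],(265,115),6),.032)
rect('pocket top z14',t,crop([(260,293),(380,272),(412,445),(290,467)],(265,115),6),.014)
print('rim right',ray(t,crop([(408,180),(462,468)],(265,115),6),.032))
print('knob top',ray(t,crop([(598,97)],(265,115),6),.157),'post',ray(t,crop([(302,175)],(265,115),6),.11))
# scene
print('green scn',rect('',s,crop([(65,92),(142,74),(150,104),(77,123)],(180,140),4),.076))
print('pocket scn',rect('',s,crop([(487,345),(555,382),(512,455),(430,410)],(180,140),4),.032))
print('knob scn',ray(s,crop([(277,264)],(180,140),4),.157))
print('post',ray(s,crop([(431,380)],(180,140),4),.11))
P=cloud(t)
for n,u,v in(('green',501,178),('rim',336,180),('post',315,144),('box',285,160),('floor',318,178)):print(n,P[v-1:v+2,u-1:u+2].mean((0,1)))
E
```

```text
green top ctr [ 0.5294 -0.3766  0.076 ] len [0.0402 0.0706 0.0396 0.0705] ang [-107.7244  161.2588   72.1815  -18.2445]
pocket top ctr [0.5354 0.1326 0.032 ] len [0.0588 0.0855 0.0595 0.0858] ang [ -79.2161 -168.873   101.0614   10.661 ]
pocket top z14 ctr [0.538  0.1329 0.014 ] len [0.0595 0.0865 0.0602 0.0868] ang [ -79.2161 -168.873   101.0614   10.661 ]
rim right [[0.6282 0.0988 0.032 ]
 [0.4883 0.0712 0.032 ]]
knob top [[0.6408 0.0159 0.157 ]] post [[0.6138 0.1481 0.11  ]]
 ctr [ 0.5375 -0.3605  0.076 ] len [0.0719 0.0518 0.0674 0.0536] ang [ 161.0973   62.2407  -16.9843 -112.6145]
green scn [[ 0.5603 -0.396   0.076 ]
 [ 0.4923 -0.3727  0.076 ]
 [ 0.5164 -0.3268  0.076 ]
 [ 0.5809 -0.3465  0.076 ]]
 ctr [0.53   0.1356 0.032 ] len [0.0693 0.0881 0.0798 0.0876] ang [  96.3683   22.8688  -82.2622 -164.0413]
pocket scn [[0.4925 0.0865 0.032 ]
 [0.4848 0.1555 0.032 ]
 [0.5659 0.1897 0.032 ]
 [0.5767 0.1106 0.032 ]]
knob scn [[0.6397 0.0166 0.157 ]]
post [[0.61   0.1502 0.11  ]]
green [ 0.5301 -0.3715  0.0773]
rim [0.5248 0.0876 0.0306]
post [0.5809 0.1436 0.2658]
box [0.5781 0.2347 0.0494]
floor [0.532  0.14   0.0158]
```

```bash
cat >> h.py <<'E'
from scipy.spatial.transform import Rotation as Rn
def goto(p,ang):
    s=ctrl.read_state(); R=np.array(s['ee_rot']); a=np.radians(ang)
    T=np.array([[np.cos(a),np.sin(a),0],[np.sin(a),-np.cos(a),0],[0,0,-1]])
    print('t',round(s['time_s'],2),'pos',np.round(s['eef_pos'],4),'jaw',round(np.degrees(np.arctan2(R[1,0],R[0,0])),1),'w',round(s['grip_width'],4),'F',np.round(s['wrist_force'],1),'q6',round(s['q'][5],2))
    print('cm',np.round(R.T@(np.array(p)-s['eef_pos'])*100,2),'rot',np.round(Rn.from_matrix(R.T@T).as_rotvec(),3))
E
python3 -c "
from h import *
goto((.529,-.375,.20),71.6)"
```

```text
t 0.1 pos [ 0.174  -0.4682  0.2305] jaw -69.6 w 0.0855 F [-0.  -0.2 -0.2] q6 1.57
cm [  3.64 -36.52   3.04] rot [-2.000e-03  1.000e-03 -2.465e+00]
```

Call:
servo_tool --steps '[[[3.6, -36.5, 3, 0, 0, -2.465, 0], [3.6, -36.5, 3, 0, 0, -2.465, 0], [3.6, -36.5, 3, 0, 0, -2.465, 0], [3.6, -36.5, 3, 0, 0, -2.465, 0], [3.6, -36.5, 3, 0, 0, -2.465, 0]]]'

```text
time_s: 0.72
eef_pos: [0.4768, -0.388, 0.2044]
ee_rot: [[0.963, -0.268, -0.0], [-0.268, -0.963, 0.001], [-0.001, -0.001, -1.0]]
wrist_force: [0.4, -0.5, -0.7]
grip_width: 0.0852
```

```bash
python3 -c "
from h import *
goto((.529,-.375,.20),71.6)"
```

```text
t 0.72 pos [ 0.4768 -0.388   0.2044] jaw -15.5 w 0.0852 F [ 0.4 -0.5 -0.7] q6 1.16
cm [ 4.68 -2.65  0.44] rot [-1.000e-03 -0.000e+00 -1.521e+00]
```

Call:
servo_tool --steps '[[[4.7, -2.65, 0.4, 0, 0, -1.52, 0], [4.7, -2.65, 0.4, 0, 0, -1.52, 0], [4.7, -2.65, 0.4, 0, 0, -1.52, 0], [4.7, -2.65, 0.4, 0, 0, -1.52, 0], [4.7, -2.65, 0.4, 0, 0, -1.52, 0]]]'

```text
time_s: 1.35
eef_pos: [0.529, -0.3747, 0.1994]
ee_rot: [[0.786, 0.618, -0.001], [0.618, -0.786, 0.002], [0.0, -0.003, -1.0]]
wrist_force: [-0.0, -0.8, -0.0]
grip_width: 0.0851
```

```bash
python3 -c "
from h import *
goto((.529,-.375,.20),71.6)"
```

```text
t 1.35 pos [ 0.529  -0.3747  0.1994] jaw 38.2 w 0.0851 F [-0.  -0.8 -0. ] q6 0.29
cm [-0.01  0.02 -0.06] rot [-0.002 -0.001 -0.583]
```

Call:
servo_tool --steps '[[[0, 0, 2, 0, 0, -0.583, 0], [0, 0, 4, 0, 0, -0.583, 0], [0, 0, 4, 0, 0, -0.583, 0], [0, 0, 4, 0, 0, -0.583, 0], [0, 0, 4, 0, 0, -0.583, 0]]]'

```text
time_s: 1.98
eef_pos: [0.529, -0.3747, 0.1594]
ee_rot: [[0.318, 0.948, -0.001], [0.948, -0.318, 0.002], [0.002, -0.002, -1.0]]
wrist_force: [-0.2, 0.2, 0.5]
grip_width: 0.0853
```

```bash
python3 - <<'E'
from h import *
goto((.529,-.375,.041),71.6)
for n in('top','scene'):
    c=save(n,n+'1')
c=load('top1')['image'][130:240,430:560,::-1]; d=load('scene1')['image'][100:230,170:290,::-1]
cv2.imwrite('pics/m1.png',np.hstack([cv2.resize(c,(400,400*11//13+0)),cv2.resize(d,(312,338))]) if 0 else np.hstack([cv2.resize(c,(400,338)),cv2.resize(d,(312,338))]))
E
```

```text
t 1.98 pos [ 0.529  -0.3747  0.1594] jaw 71.5 w 0.0853 F [-0.2  0.2  0.5] q6 -0.29
cm [-0.04  0.04 11.84] rot [-0.002 -0.002 -0.003]
```

View pics/m1.png

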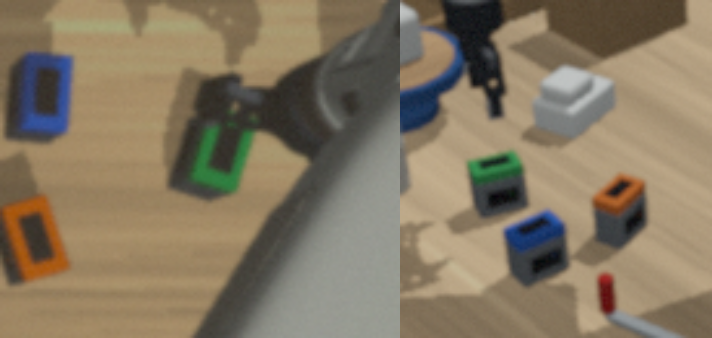

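```bash
python3 - <<'E'
from h import *
c=load('scene1')
print(proj(c,[(.529,-.375,.159),(.529,-.375,.076),(.513,-.423,.165),(.545,-.327,.165)]))
cv2.imwrite('pics/m2.png',cv2.resize(c['image'][80:200,170:290,::-1],None,fx=5,fy=5,interpolation=cv2.INTER_CUBIC))
E
```

```text
[[203.44546941 141.97891393]
 [206.43828862 161.65169936]
 [199.25916497 133.99561273]
 [207.35979978 147.31019362]]
```

View pics/m2.png

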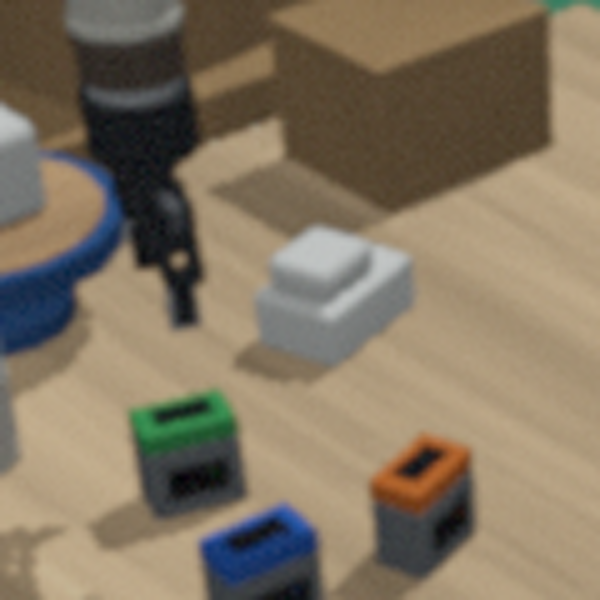

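Gripper lines up with the green pack: its cap is at pixel (207,162) against the predicted (206,162), and the fingertip agrees too. Descending.

Call:
servo_tool --steps '[[[0, 0, 4, 0, 0, 0, 0], [0, 0, 8, 0, 0, 0, 0], [0, 0, 11, 0, 0, 0, 0], [0, 0, 11.8, 0, 0, 0, 0], [0, 0, 11.8, 0, 0, 0, 0]]]'

```text
time_s: 2.7
eef_pos: [0.5291, -0.3747, 0.042]
ee_rot: [[0.318, 0.948, -0.001], [0.948, -0.318, 0.002], [0.001, -0.002, -1.0]]
wrist_force: [-0.2, 0.2, 0.5]
grip_width: 0.0856
```

Call:
servo_tool --steps '[[[0, 0, 0, 0, 0, 0, 255], [0, 0, 0, 0, 0, 0, 255], [0, 0, 0, 0, 0, 0, 255], [0, 0, 0, 0, 0, 0, 255], [0, 0, 0, 0, 0, 0, 255]]]'

```text
time_s: 3.32
eef_pos: [0.5299, -0.3757, 0.0438]
ee_rot: [[0.318, 0.948, 0.001], [0.948, -0.318, -0.0], [-0.0, 0.001, -1.0]]
wrist_force: [-0.7, -1.7, 6.5]
grip_width: 0.0436
```

Call:
servo_tool --steps '[[[0, 0, 0, 0, 0, 0, 255], [0, 0, -2, 0, 0, 0, 255], [0, 0, -7, 0, 0, 0, 255], [0, 0, -13, 0, 0, 0, 255], [0, 0, -16, 0, 0, 0, 255]]]'

```text
time_s: 3.95
eef_pos: [0.5305, -0.3759, 0.207]
ee_rot: [[0.318, 0.948, 0.005], [0.948, -0.318, -0.002], [-0.001, 0.005, -1.0]]
wrist_force: [0.8, -0.7, -2.9]
grip_width: 0.0435
```

```bash
python3 - <<'E'
from h import *
goto((.537,.133,.21),100.9)
E
```

```text
t 3.95 pos [ 0.5305 -0.3759  0.207 ] jaw 71.5 w 0.0435 F [ 0.8 -0.7 -2.9] q6 -0.29
cm [ 48.45 -15.57  -0.41] rot [ 0.005  0.002 -0.514]
```

Call:
servo_tool --steps '[[[4, -1.3, 0, 0, 0, -0.05, 255], [9, -2.9, 0, 0, 0, -0.1, 255], [14.5, -4.7, -0.4, 0, 0, -0.16, 255], [20, -6.4, -0.4, 0, 0, -0.22, 255], [25, -8.0, -0.4, 0, 0, -0.27, 255]]]'

```text
time_s: 4.58
eef_pos: [0.5333, -0.1111, 0.2095]
ee_rot: [[0.052, 0.999, 0.003], [0.999, -0.052, -0.001], [-0.001, 0.003, -1.0]]
wrist_force: [0.7, -0.6, -2.3]
grip_width: 0.043
```

```bash
python3 - <<'E'
from h import *
goto((.537,.133,.21),100.9)
E
```

```text
t 4.58 pos [ 0.5333 -0.1111  0.2095] jaw 87.0 w 0.043 F [ 0.7 -0.6 -2.3] q6 -0.15
cm [24.4  -0.89 -0.08] rot [ 0.003  0.001 -0.242]
```

Call:
servo_tool --steps '[[[6, -0.2, 0, 0, 0, -0.06, 255], [12, -0.4, 0, 0, 0, -0.12, 255], [18, -0.7, 0, 0, 0, -0.18, 255], [23, -0.9, 0, 0, 0, -0.242, 255], [24.4, -0.9, 0, 0, 0, -0.242, 255]]]'

```text
time_s: 5.2
eef_pos: [0.5358, 0.1362, 0.2082]
ee_rot: [[-0.194, 0.981, 0.001], [0.981, 0.194, -0.001], [-0.001, 0.0, -1.0]]
wrist_force: [-1.0, -1.1, -2.5]
grip_width: 0.043
```

```bash
python3 - <<'E'
from h import *
goto((.537,.133,.10),100.9)
c=save('scene','scene2');c2=save('top','top2')
cv2.imwrite('pics/m3.png',cv2.resize(c['image'][130:290,220:380,::-1],None,fx=3.7,fy=3.7,interpolation=cv2.INTER_CUBIC))
cv2.imwrite('pics/m4.png',cv2.resize(c2['image'][100:230,250:400,::-1],None,fx=4,fy=4,interpolation=cv2.INTER_CUBIC))
E
```

```text
t 5.2 pos [0.5358 0.1362 0.2082] jaw 101.2 w 0.043 F [-1.  -1.1 -2.5] q6 0.05
cm [-0.32  0.05 10.82] rot [0.    0.001 0.005]
```

View pics/m3.png

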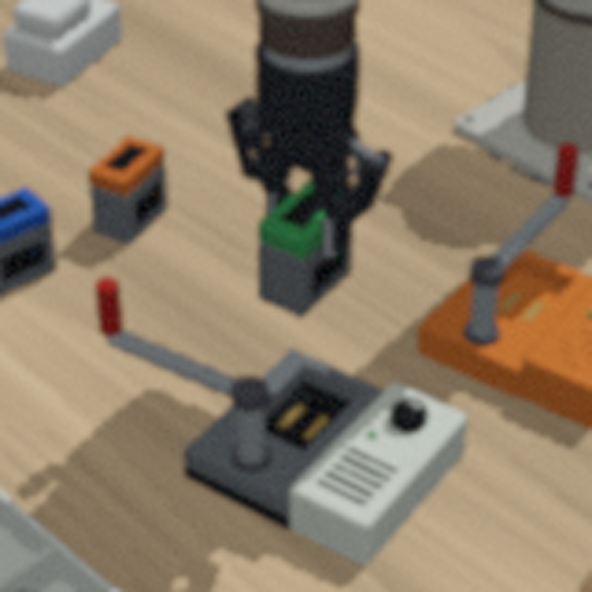

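View pics/m4.png

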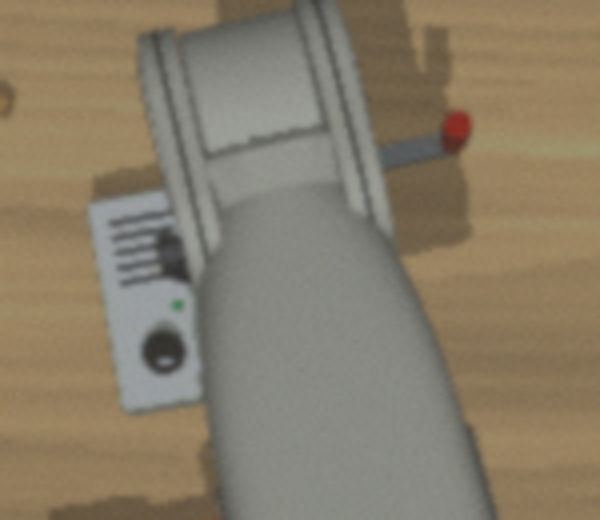

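```bash
python3 - <<'E'
from h import *
c=load('scene2'); s=ctrl.read_state(); p=s['eef_pos']; R=s['ee_rot']
jx=R[:2,0]; L=np.array([jx[1],-jx[0]])
print(p,L)
for zz in(-.0438,.0322):
  for a in(1,-1):
    for b in(1,-1):
        q=[*(p[:2]+a*.036*L+b*.022*jx),p[2]+zz]; print(zz,a,b,((proj(c,q)[0]-(220,130)+.5)*3.7-.5).round(0))
# bay corners predicted
bc=np.array([.537,.133]);y=np.radians(10.9);X=np.array([np.cos(y),np.sin(y)]);Y=np.array([-X[1],X[0]])
for a,b in((1,1),(1,-1),(-1,-1),(-1,1)):
    q=[*(bc+a*.044*X+b*.03*Y),.032];print('bay',a,b,((proj(c,q)[0]-(220,130)+.5)*3.7-.5).round(0))
print('post base',((proj(c,[*(bc+.075*X),.032])[0]-(220,130)+.5)*3.7-.5).round(0))
E
```

```text
[0.53624535 0.13441742 0.20828389] [0.98146075 0.19165546]
-0.0438 1 1 [301. 318.]
-0.0438 1 -1 [255. 297.]
-0.0438 -1 1 [353. 271.]
-0.0438 -1 -1 [308. 251.]
0.0322 1 1 [301. 240.]
0.0322 1 -1 [253. 219.]
0.0322 -1 1 [355. 193.]
0.0322 -1 -1 [308. 174.]
bay 1 1 [302. 451.]
bay 1 -1 [243. 422.]
bay -1 -1 [304. 365.]
bay -1 1 [361. 391.]
post base [249. 459.]
```

```bash
python3 - <<'E'
from h import *
c=load('scene2')
cv2.imwrite('pics/m5.png',cv2.resize(c['image'][170:270,265:350,::-1],None,fx=6,fy=6,interpolation=cv2.INTER_CUBIC))
E
```

```text
(no output)
```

View pics/m5.png

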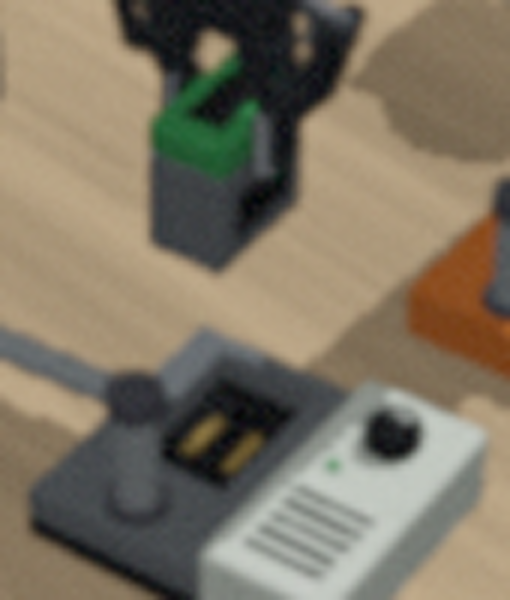

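```bash
python3 - <<'E'
from h import *
c=load('scene2')
im=cv2.resize(c['image'][170:270,265:350,::-1],None,fx=6,fy=6,interpolation=cv2.INTER_CUBIC)
bc=np.array([.537,.133]);y=np.radians(10.9);X=np.array([np.cos(y),np.sin(y)]);Y=np.array([-X[1],X[0]])
def dr(hx,hy,z,col):
    p=np.array([((proj(c,[*(bc+a*hx*X+b*hy*Y),z])[0]-(265,170)+.5)*6-.5) for a,b in((1,1),(1,-1),(-1,-1),(-1,1))])
    cv2.polylines(im,[p.round().astype(int)],True,col,1)
dr(.044,.03,.032,(0,255,255));dr(.044,.03,.014,(0,255,0));dr(.077,.052,.032,(255,0,255))
t=load('top0');im2=cv2.resize(t['image'][115:215,265:380,::-1],None,fx=6,fy=6,interpolation=cv2.INTER_CUBIC)
for hx,hy,z,col in((.044,.03,.032,(0,255,255)),(.044,.03,.014,(0,255,0)),(.077,.052,.032,(255,0,255))):
    p=np.array([((proj(t,[*(bc+a*hx*X+b*hy*Y),z])[0]-(265,115)+.5)*6-.5) for a,b in((1,1),(1,-1),(-1,-1),(-1,1))])
    cv2.polylines(im2,[p.round().astype(int)],True,col,1)
im2=im2[:,:500][:600]; im2=im2[:600,:]
cv2.imwrite('pics/m6.png',np.hstack([im,im2])[:, :][::1] if True else 0)
print(im.shape,im2.shape)
o=cv2.imread('pics/m6.png'); cv2.imwrite('pics/m6.png',cv2.resize(o[:, 0:1010],(800,475)))
E
```

```text
(600, 510, 3) (600, 500, 3)
```

View pics/m6.png

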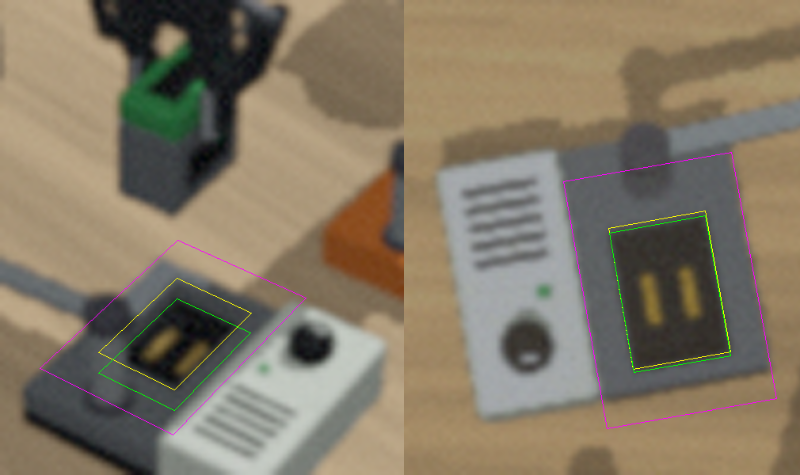

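```bash
python3 - <<'E'
from h import *
c=load('scene0')
def up(c,x0,x1,y0,y1,k,draw):
    im=cv2.resize(c['image'][y0:y1,x0:x1,::-1],None,fx=k,fy=k,interpolation=cv2.INTER_CUBIC)
    im=cv2.convertScaleAbs(im,alpha=1.5,beta=10)
    if draw:
      bc=np.array([.537,.133]);y=np.radians(10.9);X=np.array([np.cos(y),np.sin(y)]);Y=np.array([-X[1],X[0]])
      for hx,hy,z,col in((.044,.03,.032,(0,255,255)),(.044,.03,.014,(0,255,0))):
        p=np.array([((proj(c,[*(bc+a*hx*X+b*hy*Y),z])[0]-(x0,y0)+.5)*k-.5) for a,b in((1,1),(1,-1),(-1,-1),(-1,1))])
        cv2.polylines(im,[p.round().astype(int)],True,col,1)
    return im
cv2.imwrite('pics/m7.png',np.hstack([up(c,265,330,220,275,6,0),up(c,265,330,220,275,6,1)]))
t=load('top0')
cv2.imwrite('pics/m8.png',np.hstack([up(t,295,350,135,205,7,0),up(t,295,350,135,205,7,1)]))
E
```

```text
(no output)
```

View pics/m7.png

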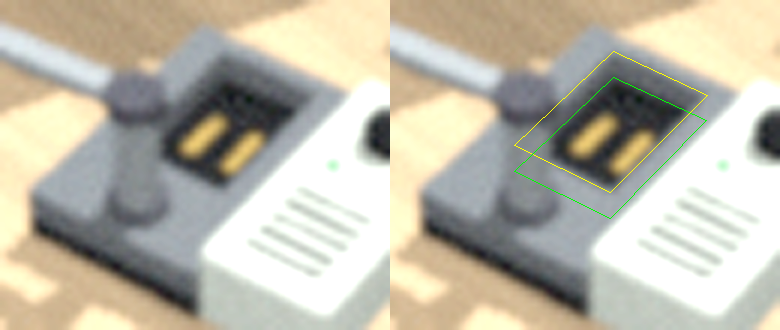

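View pics/m8.png

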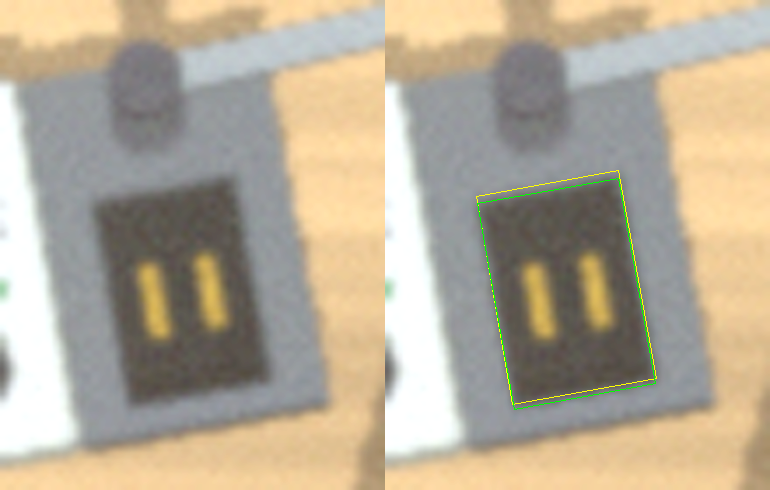

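Pocket prediction agrees with both views to about 2–3 mm, against 8 mm of clearance. The held pack is also where expected. Descending.

```bash
python3 - <<'E'
from h import *
goto((.536,.133,.085),100.9)
E
```

```text
t 5.3 pos [0.5362 0.1344 0.2083] jaw 101.0 w 0.043 F [-1.1 -0.8 -3. ] q6 0.05
cm [-0.11 -0.06 12.33] rot [0.001 0.002 0.003]
```

Call:
servo_tool --steps '[[[-0.1, -0.05, 3, 0, 0, 0, 255], [-0.1, -0.05, 6.5, 0, 0, 0, 255], [-0.1, -0.05, 9.5, 0, 0, 0, 255], [-0.1, -0.05, 11.5, 0, 0, 0, 255], [-0.1, -0.05, 12.2, 0, 0, 0, 255]]]'

```text
time_s: 5.92
eef_pos: [0.5348, 0.131, 0.0846]
ee_rot: [[-0.189, 0.982, -0.003], [0.982, 0.189, -0.003], [-0.002, -0.003, -1.0]]
wrist_force: [-0.7, 0.3, -2.4]
grip_width: 0.043
```

Call:
servo_tool --steps '[[[0, 0, 0, 0, 0, 0, 255], [0, 0, 0.7, 0, 0, 0, 255], [0, 0, 1.3, 0, 0, 0, 255], [0, 0, 1.8, 0, 0, 0, 255], [0, 0, 1.8, 0, 0, 0, 255]]]'

```text
time_s: 6.55
eef_pos: [0.5344, 0.131, 0.0661]
ee_rot: [[-0.189, 0.982, -0.004], [0.982, 0.189, -0.003], [-0.002, -0.004, -1.0]]
wrist_force: [0.6, -0.4, -2.1]
grip_width: 0.0432
```

Call:
servo_tool --steps '[[[0, 0, 0.4, 0, 0, 0, 255], [0, 0, 0.7, 0, 0, 0, 255], [0, 0, 0.9, 0, 0, 0, 255], [0, 0, 0.9, 0, 0, 0, 255]]]'

```text
time_s: 7.05
eef_pos: [0.5342, 0.131, 0.0579]
ee_rot: [[-0.189, 0.982, -0.003], [0.982, 0.189, -0.003], [-0.002, -0.004, -1.0]]
wrist_force: [-2.7, -1.2, 3.9]
grip_width: 0.0431
```

```bash
python3 - <<'E'
from h import *
goto((.536,.133,.057),100.9)
c=save('scene','scene3')
cv2.imwrite('pics/m9.png',cv2.resize(c['image'][150:270,240:360,::-1],None,fx=5,fy=5,interpolation=cv2.INTER_CUBIC))
E
```

```text
t 7.05 pos [0.5342 0.131  0.0579] jaw 100.9 w 0.0431 F [-2.7 -1.2  3.9] q6 0.05
cm [0.17 0.22 0.08] rot [-0.004  0.002  0.   ]
```

View pics/m9.png

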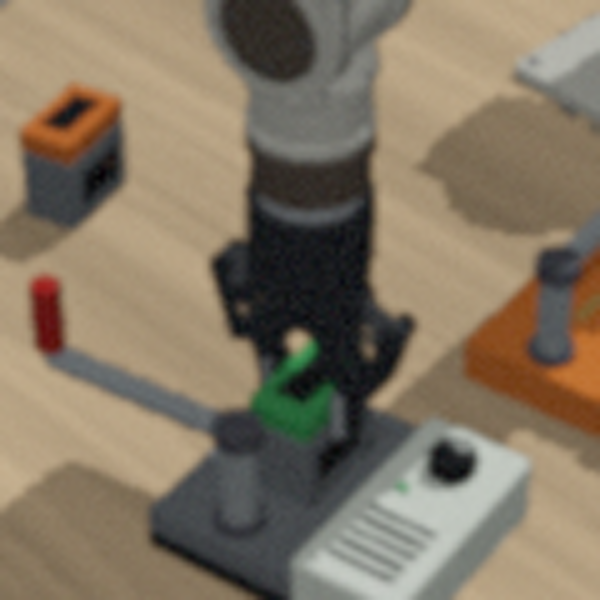

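Call:
servo_tool --steps '[[[0, 0, 0, 0, 0, 0, 90], [0, 0, 0, 0, 0, 0, 90], [0, 0, 0, 0, 0, 0, 90], [0, 0, 0, 0, 0, 0, 90]]]'

```text
time_s: 7.6
eef_pos: [0.5343, 0.131, 0.0578]
ee_rot: [[-0.189, 0.982, -0.003], [0.982, 0.189, -0.003], [-0.002, -0.004, -1.0]]
wrist_force: [0.7, 0.8, 1.0]
grip_width: 0.0551
```

Call:
servo_tool --steps '[[[0, 0, -1, 0, 0, 0, 90], [0, 0, -3, 0, 0, 0, 90], [0, 0, -7, 0, 0, 0, 90], [0, 0, -12, 0, 0, 0, 90], [0, 0, -18, 0, 0, 0, 90]]]'

```text
time_s: 8.22
eef_pos: [0.5342, 0.1313, 0.2392]
ee_rot: [[-0.189, 0.982, -0.005], [0.982, 0.189, -0.003], [-0.002, -0.005, -1.0]]
wrist_force: [1.5, 0.5, -0.1]
grip_width: 0.0555
```

```bash
python3 - <<'E'
from h import *
goto((.640,.016,.24),193.6)
E
```

```text
t 8.22 pos [0.5342 0.1313 0.2392] jaw 100.9 w 0.0555 F [ 1.5  0.5 -0.1] q6 0.05
cm [-13.33   8.21  -0.09] rot [-0.006 -0.002 -1.618]
```

Call:
servo_tool --steps '[[[-13.3, 8.2, 0, 0, 0, -1.618, 90], [-13.3, 8.2, 0, 0, 0, -1.618, 90], [-13.3, 8.2, 0, 0, 0, -1.618, 90], [-13.3, 8.2, 0, 0, 0, -1.618, 90], [-13.3, 8.2, 0, 0, 0, -1.618, 90]]]'

```text
time_s: 8.85
eef_pos: [0.6402, 0.0155, 0.2394]
ee_rot: [[-0.904, 0.428, -0.004], [0.428, 0.904, -0.003], [0.002, -0.004, -1.0]]
wrist_force: [-0.4, 0.3, 0.5]
grip_width: 0.0551
```

```bash
python3 - <<'E'
from h import *
goto((.640,.016,.24),193.6)
c=save('scene','scene4');t=save('top','top4')
a=cv2.resize(c['image'][140:270,220:350,::-1],(480,480),interpolation=cv2.INTER_CUBIC)
b=cv2.resize(t['image'][110:210,265:345,::-1],(320,400),interpolation=cv2.INTER_CUBIC)
b=np.vstack([b,np.zeros((80,320,3),np.uint8)])
cv2.imwrite('pics/n1.png',np.hstack([a,b]))
E
```

```text
t 8.85 pos [0.6402 0.0155 0.2394] jaw 154.6 w 0.0551 F [-0.4  0.3  0.5] q6 -1.1
cm [ 0.04  0.04 -0.06] rot [-0.003 -0.004 -0.68 ]
```

View pics/n1.png

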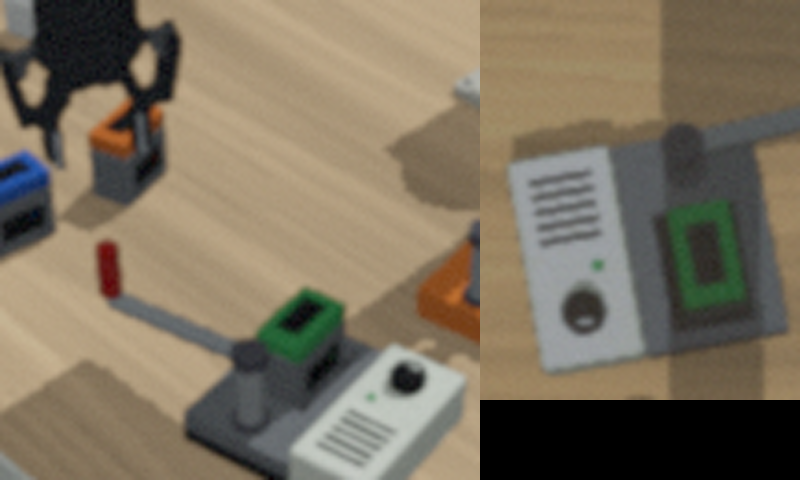

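```bash
python3 - <<'E'
from h import *
for n in('top4','scene4'):
    c=load(n);P=cloud(c);h=cv2.cvtColor(c['image'],cv2.COLOR_RGB2HSV)
    g=(h[...,0]>45)&(h[...,0]<80)&(h[...,1]>90)&(abs(P[...,0]-.535)<.06)&(abs(P[...,1]-.133)<.06)&(P[...,2]>.05)
    q=P[g];print(n,len(q),np.median(q,0),q.min(0),q.max(0))
    if n=='top4':
        A=np.c_[q[:,:2]-q[:,:2].mean(0),np.ones(len(q))];print('plane',np.linalg.lstsq(A,q[:,2],rcond=None)[0])
t=load('top4');u=np.argwhere(g)
y=np.radians(10.9);X=np.array([np.cos(y),np.sin(y)]);Y=np.array([-X[1],X[0]])
R=cv2.convertScaleAbs(cv2.resize(t['image'][140:200,300:360,::-1],None,fx=9,fy=9,interpolation=cv2.INTER_CUBIC),alpha=1.5)
bc=np.array([.5335,.131])
for z,col in((.090,(0,255,255)),(.108,(0,0,255))):
  p=np.array([((proj(t,[*(bc+a*.036*X+b*.022*Y),z])[0]-(300,140)+.5)*9-.5) for a,b in((1,1),(1,-1),(-1,-1),(-1,1))])
  cv2.polylines(R,[p.round().astype(int)],True,col,1)
cv2.imwrite('pics/n2.png',R)
E
```

```text
top4 242 [0.53319305 0.13077574 0.09129598] [0.49864528 0.10504303 0.08291127] [0.57192983 0.15599328 0.10034265]
plane [-0.00413264  0.01244414  0.09117275]
scene4 238 [0.54779889 0.14065552 0.08861583] [0.50270002 0.11098453 0.07117967] [0.59138212 0.16171459 0.10550112]
```

View pics/n2.png

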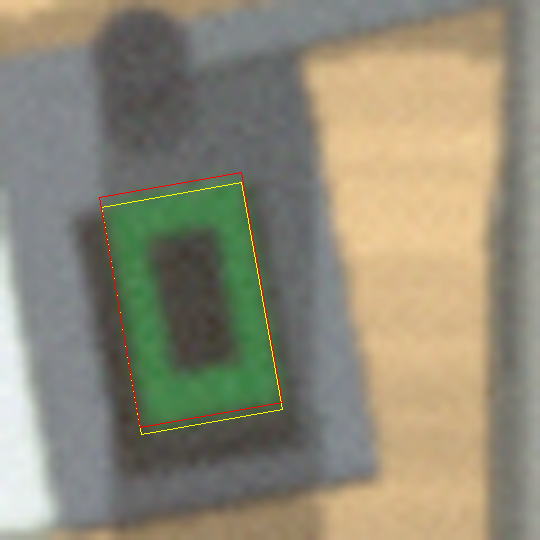

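Call:
servo_tool --steps '[[[0, 0, 0, 0, 0, -0.68, 130], [0, 0, 0, 0, 0, -0.68, 130], [0, 0, 0, 0, 0, -0.68, 130], [0, 0, 0, 0, 0, -0.68, 130], [0, 0, 4, 0, 0, -0.68, 130]]]'

```text
time_s: 9.57
eef_pos: [0.6426, 0.0161, 0.2038]
ee_rot: [[-0.974, -0.227, 0.006], [-0.227, 0.974, -0.003], [-0.005, -0.004, -1.0]]
wrist_force: [-0.1, -0.3, -0.3]
grip_width: 0.0419
```

```bash
python3 - <<'E'
from h import *
goto((.640,.0162,.122),193.6)
c=save('scene','scene5')
cv2.imwrite('pics/n3.png',cv2.resize(c['image'][140:260,210:330,::-1],None,fx=5,fy=5,interpolation=cv2.INTER_CUBIC))
E
```

```text
t 9.57 pos [0.6426 0.0161 0.2038] jaw -166.9 w 0.0419 F [-0.1 -0.3 -0.3] q6 -1.77
cm [0.29 0.1  8.17] rot [-0.004  0.005 -0.008]
```

View pics/n3.png

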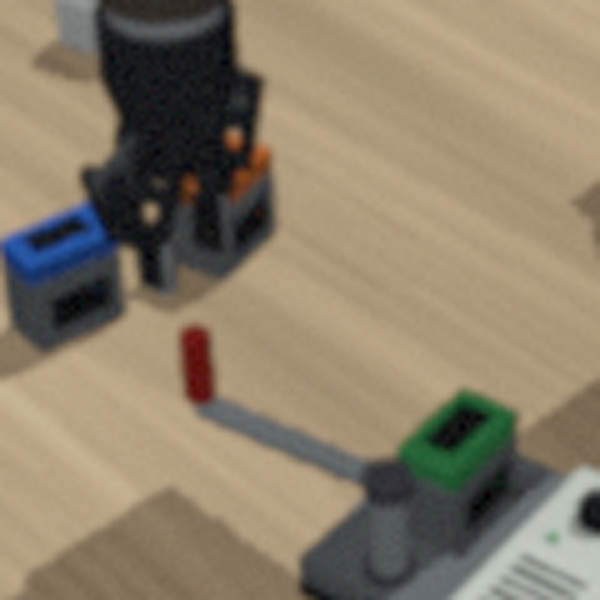

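Call:
servo_tool --steps '[[[0.2, 0.1, 2.5, 0, 0, 0, 130], [0.2, 0.1, 5, 0, 0, 0, 130], [0.2, 0.1, 7, 0, 0, 0, 130], [0.2, 0.1, 8, 0, 0, 0, 130], [0.2, 0.1, 8, 0, 0, 0, 130]]]'

```text
time_s: 10.25
eef_pos: [0.6345, 0.0164, 0.1146]
ee_rot: [[-0.974, -0.226, -0.011], [-0.226, 0.974, -0.003], [0.011, -0.001, -1.0]]
wrist_force: [0.1, -0.1, 0.1]
grip_width: 0.0418
```

```bash
cat > arc.py <<'E'
from h import *
import sys
y=np.radians(10.9);X=np.array([np.cos(y),np.sin(y)]);post=np.array([.536,.133])+.075*X
s=ctrl.read_state();p=s['eef_pos'][:2]-post
th=np.degrees(np.arctan2(p[1],p[0]))%360-190.9
print('r',np.linalg.norm(p),'theta deg',th)
R=np.array(s['ee_rot'])
for t in map(float,sys.argv[1:]):
    f=np.radians(190.9+t); q=np.r_[post+.135*np.array([np.cos(f),np.sin(f)]),.123]
    a=f-np.pi/2;T=np.array([[np.cos(a),np.sin(a),0],[np.sin(a),-np.cos(a),0],[0,0,-1]])
    print(t,np.round(R.T@(q-s['eef_pos'])*100,1),np.round(Rn.from_matrix(R.T@T).as_rotvec(),2))
E
python3 arc.py 86 80 74 68 62
python3 - <<'E'
from h import *
goto((.640,.0162,.122),193.6)
c=save('scene','scene6')
cv2.imwrite('pics/n4.png',cv2.resize(c['image'][140:260,210:330,::-1],None,fx=5,fy=5,interpolation=cv2.INTER_CUBIC))
E
```

```text
r 0.13314591051591512 theta deg 89.8784515061312
86.0 [ 0.9 -0.1 -0.8] [-0.   -0.01  0.11]
80.0 [ 2.3  0.1 -0.8] [-0.   -0.01  0.21]
74.0 [ 3.7  0.5 -0.8] [-0.   -0.01  0.32]
68.0 [ 5.   1.  -0.8] [-0.   -0.01  0.42]
62.0 [ 6.3  1.6 -0.8] [-0.   -0.01  0.53]
t 10.25 pos [0.6345 0.0164 0.1146] jaw -166.9 w 0.0418 F [ 0.1 -0.1  0.1] q6 -1.77
cm [-0.52 -0.14 -0.75] rot [-0.001 -0.011 -0.01 ]
```

View pics/n4.png

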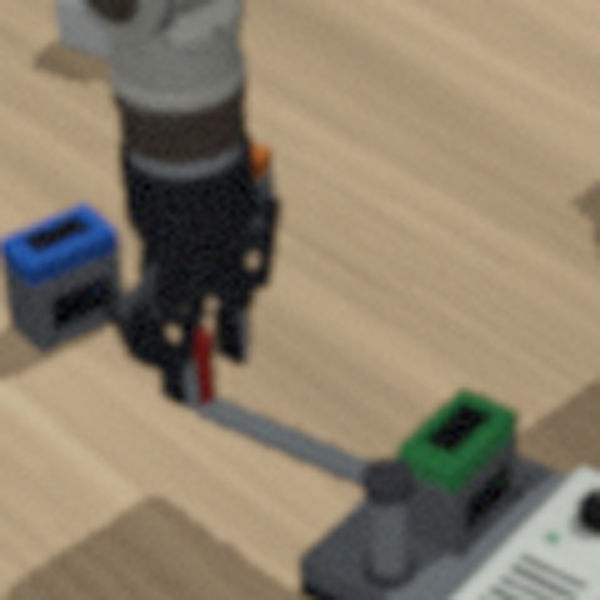

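Knob is between the fingers (red strip at crop (203,365)). Next I swing along the arc and raise slightly.

Call:
servo_tool --steps '[[[0.9, -0.1, -0.7, 0, 0, 0.11, 130], [2.3, 0.1, -0.7, 0, 0, 0.21, 130], [3.7, 0.5, -0.7, 0, 0, 0.32, 130], [5.0, 1.0, -0.7, 0, 0, 0.42, 130], [6.3, 1.6, -0.7, 0, 0, 0.53, 130]]]'

```text
time_s: 10.92
eef_pos: [0.5711, 0.0177, 0.1247]
ee_rot: [[-0.953, 0.302, -0.005], [0.302, 0.953, -0.003], [0.004, -0.004, -1.0]]
wrist_force: [0.1, -0.4, -0.2]
grip_width: 0.0418
```

```bash
python3 arc.py 57 51 45 40 35
```

```text
r 0.13509596044015879 theta deg 62.525786129410704
57.0 [1.3 0.1 0.2] [-0.   -0.    0.08]
51.0 [2.7 0.2 0.2] [-0.   -0.    0.18]
45.0 [4.1 0.6 0.2] [-0.01 -0.    0.29]
40.0 [5.2 1.  0.2] [-0.01 -0.    0.38]
35.0 [6.3 1.4 0.2] [-0.01 -0.    0.46]
```

Call:
servo_tool --steps '[[[1.3, 0.1, 0.2, 0, 0, 0.08, 130], [2.7, 0.2, 0.2, 0, 0, 0.18, 130], [4.1, 0.6, 0.2, 0, 0, 0.29, 130], [5.2, 1.0, 0.2, 0, 0, 0.38, 130], [6.3, 1.4, 0.2, 0, 0, 0.46, 130]]]'

```text
time_s: 11.55
eef_pos: [0.5162, 0.0503, 0.1247]
ee_rot: [[-0.718, 0.696, -0.002], [0.696, 0.718, -0.003], [-0.001, -0.003, -1.0]]
wrist_force: [0.9, 0.5, -0.1]
grip_width: 0.0418
```

```bash
python3 arc.py 30 25 20 14 8
python3 - <<'E'
from h import *
c=save('scene','scene7')
cv2.imwrite('pics/n5.png',cv2.resize(c['image'][140:260,230:350,::-1],None,fx=5,fy=5,interpolation=cv2.INTER_CUBIC))
E
```

```text
r 0.13458853482170613 theta deg 35.14519296407545
30.0 [1.2 0.  0.2] [-0.    0.    0.09]
25.0 [2.4 0.2 0.2] [-0.    0.    0.17]
20.0 [3.5 0.4 0.2] [-0.    0.    0.26]
14.0 [4.9 0.9 0.2] [-0.    0.    0.37]
8.0 [6.2 1.4 0.2] [-0.    0.    0.47]
```

View pics/n5.png

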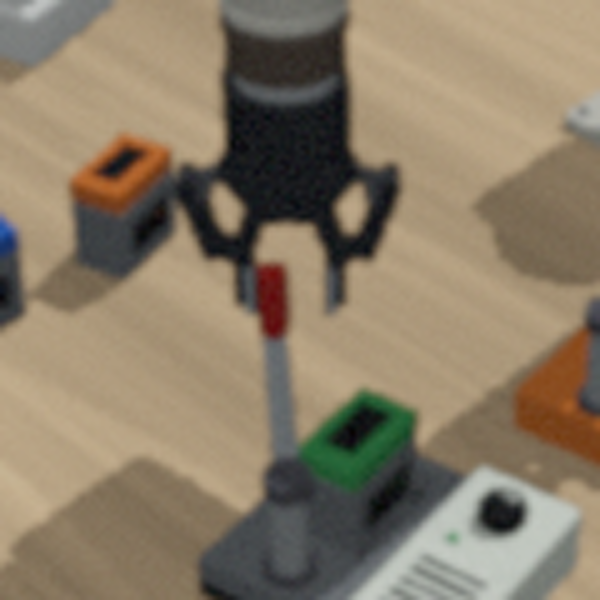

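The lever follows the trailing finger, with the knob at crop (272,300).

Call:
servo_tool --steps '[[[1.2, 0, 0.1, 0, 0, 0.09, 130], [2.4, 0.2, 0.1, 0, 0, 0.17, 130], [3.5, 0.4, 0.1, 0, 0, 0.26, 130], [4.9, 0.9, 0.1, 0, 0, 0.37, 130], [6.2, 1.4, 0.1, 0, 0, 0.47, 130]]]'

```text
time_s: 12.22
eef_pos: [0.4813, 0.1046, 0.125]
ee_rot: [[-0.321, 0.947, -0.001], [0.947, 0.321, -0.002], [-0.002, -0.001, -1.0]]
wrist_force: [0.3, -0.3, -0.4]
grip_width: 0.0422
```

```bash
python3 arc.py 5 2 -1 -3 -4
```

```text
r 0.13527253226751873 theta deg 7.449529276426858
5.0 [0.6 0.  0.2] [-0.    0.    0.05]
2.0 [1.3 0.1 0.2] [-0.   0.   0.1]
-1.0 [2.  0.2 0.2] [-0.    0.    0.15]
-3.0 [2.4 0.3 0.2] [-0.    0.    0.19]
-4.0 [2.7 0.3 0.2] [-0.    0.    0.21]
```

Call:
servo_tool --steps '[[[0.6, 0, 0.1, 0, 0, 0.05, 130], [1.3, 0.1, 0.1, 0, 0, 0.1, 130], [2.0, 0.2, 0.1, 0, 0, 0.15, 130], [2.4, 0.3, 0.1, 0, 0, 0.19, 130], [2.4, 0.3, 0.1, 0, 0, 0.19, 130]]]'

```text
time_s: 12.85
eef_pos: [0.4773, 0.1286, 0.1251]
ee_rot: [[-0.138, 0.99, 0.001], [0.99, 0.138, -0.001], [-0.002, 0.001, -1.0]]
wrist_force: [-0.9, 0.3, 0.6]
grip_width: 0.0418
```

```bash
python3 arc.py -4 -5 -6 -7
```

```text
r 0.13366494187870864 theta deg -2.9184456006947244
-4.0 [ 0.3 -0.1  0.2] [0.   0.   0.02]
-5.0 [ 0.5 -0.1  0.2] [0.   0.   0.04]
-6.0 [ 0.7 -0.1  0.2] [0.   0.   0.05]
-7.0 [ 1.  -0.1  0.2] [0.   0.   0.07]
```

Creeping toward the stop, watching force.

Call:
servo_tool --steps '[[[0.2, 0, 0, 0, 0, 0, 130], [0.3, 0, 0, 0, 0, 0, 130], [0.4, 0, 0, 0, 0, 0, 130], [0.4, 0, 0, 0, 0, 0, 130]]]'

```text
time_s: 13.35
eef_pos: [0.4773, 0.1315, 0.1255]
ee_rot: [[-0.138, 0.99, 0.003], [0.99, 0.138, -0.004], [-0.004, 0.002, -1.0]]
wrist_force: [1.5, -4.4, 3.6]
grip_width: 0.0422
```

Call:
servo_tool --steps '[[[0.1, 0, 0, 0, 0, 0, 130], [0.2, 0, 0, 0, 0, 0, 130], [0.2, 0, 0, 0, 0, 0, 130]]]'

```text
time_s: 13.72
eef_pos: [0.4773, 0.1315, 0.1254]
ee_rot: [[-0.136, 0.991, 0.003], [0.991, 0.136, -0.008], [-0.008, 0.002, -1.0]]
wrist_force: [1.4, -8.7, 1.4]
grip_width: 0.0417
```

The tool stalled at the same position as the force rose to 8.7 N, so the lever is on its stop. Backing off to centre, then lifting straight up.

Call:
servo_tool --steps '[[[-0.5, 0, 0, 0, 0, 0, 130], [-1.1, 0, 0, 0, 0, 0, 130], [-1.1, 0, 0, 0, 0, 0, 130], [-1.1, 0, -1.5, 0, 0, 0, 130], [-1.1, 0, -4, 0, 0, 0, 130]]]'

```text
time_s: 14.35
eef_pos: [0.4781, 0.1211, 0.166]
ee_rot: [[-0.137, 0.991, 0.002], [0.991, 0.137, -0.008], [-0.008, 0.001, -1.0]]
wrist_force: [0.2, 1.2, -0.2]
grip_width: 0.0419
```

Call:
servo_tool --steps '[[[0, 0, -3, 0, 0, 0, 130], [0, 0, -7, 0, 0, 0, 130], [0, 0, -10, 0, 0, 0, 130], [8, -10, -12, 0, 0, 0, 130], [8, -15, -12, 0, 0, 0, 130]]]'

```text
time_s: 14.98
eef_pos: [0.3641, 0.1703, 0.2825]
ee_rot: [[-0.136, 0.991, 0.004], [0.991, 0.136, -0.006], [-0.006, 0.003, -1.0]]
wrist_force: [0.1, 1.5, 0.6]
grip_width: 0.0417
```

```bash
python3 - <<'E'
from h import *
goto((.3,-.2,.25),100)
c=save('scene','scene8');t=save('top','top8')
a=cv2.resize(c['image'][170:290,250:360,::-1],(440,480),interpolation=cv2.INTER_CUBIC)
b=cv2.resize(t['image'][110:220,265:345,::-1],(349,480),interpolation=cv2.INTER_CUBIC)
cv2.imwrite('pics/n6.png',np.hstack([a,b]))
E
```

```text
t 14.97 pos [0.3641 0.1703 0.2825] jaw 97.8 w 0.0417 F [0.1 1.5 0.6] q6 0.31
cm [-35.79 -11.41   3.44] rot [ 0.003  0.006 -0.038]
```

View pics/n6.png

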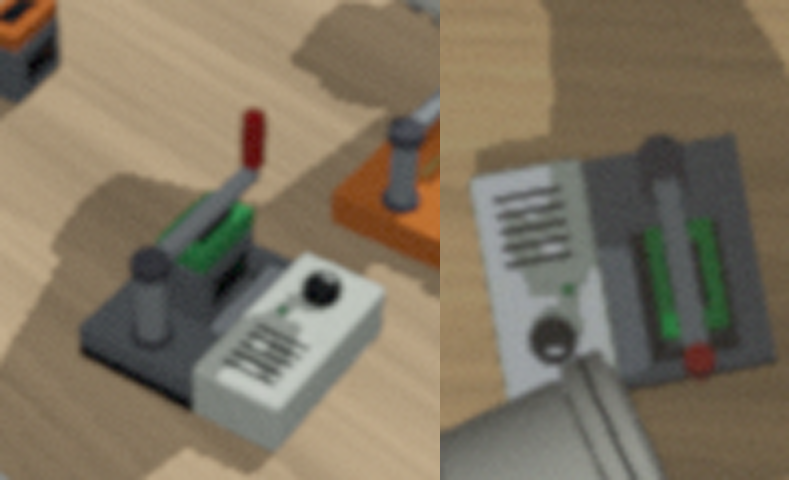

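```bash
python3 - <<'E'
from h import *
t=load('top8');k=ray(t,[(324.4,192.0)],.157)[0]
y=np.radians(10.9);X=np.array([np.cos(y),np.sin(y)]);post=np.array([.536,.133])+.075*X
d=k[:2]-post;print(k,np.linalg.norm(d),np.degrees(np.arctan2(d[1],d[0]))%360-190.9)
for n in('top8','scene8'):
    c=load(n);P=cloud(c);h=cv2.cvtColor(c['image'],cv2.COLOR_RGB2HSV)
    g=(h[...,0]>45)&(h[...,0]<80)&(h[...,1]>90)&(abs(P[...,0]-.535)<.06)&(abs(P[...,1]-.133)<.06)&(P[...,2]>.05)
    print(n,np.median(P[g],0))
    r=((h[...,0]<6)|(h[...,0]>172))&(h[...,1]>130)&(P[...,2]>.12)&(P[...,0]>.42)&(P[...,0]<.55)
    q=P[r]; d=np.median(q,0)[:2]-post; print('knob',len(q),np.median(q,0),np.degrees(np.arctan2(d[1],d[0]))%360-190.9)
E
```

```text
[0.47508701 0.11972102 0.157     ] 0.13733346034386057 0.634595750097958
top8 [0.53277854 0.12517298 0.0905379 ]
knob 30 [0.47534675 0.12083375 0.15905201] 0.19990395597690735
scene8 [0.54268593 0.14824939 0.08785006]
knob 52 [0.48291947 0.1270129  0.14157437] -1.8569562558817552
```

Lever angle measures 0 to within about 1–2°. The pack top is at 90 mm, as it should be when seated, and the robot is clear. Handing in.

```bash
python3 -c "
from h import *
print(workorder.job_done())"
```

```text
the job is handed in; nothing more can be done
None
```

The green-capped pack is standing upright and fully down in the bay, and the lever is shut across its top. I let go, moved the arm clear and handed the job in at about 15 s of the 51 s allowed.

- **Pack:** before I swung the lever, its top measured 91 mm above the table and level. A seated pack should be at 90 mm.
- **Lever:** I pushed the knob along its arc with the fingers loosely around it. It met the stop with a side force of 8.7 N while the tool stayed still. Afterwards the top camera put the lever at 0.2 to 0.6 degrees.
- **Disagreement:** the scene camera's reading gave −1.9 degrees for the lever. That is beyond the stop, so I took it as seeing only one side of the knob. It also placed the pack's green cap about 1 to 2 cm from where the top camera did, for the same reason.
- **Forces:** the wrist force readings returned after each move never went above about 10 N. I did not touch the other packs or the orange and turquoise look-alikes.

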